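# Step the board tester's selector on and scan the board

### The arm

A 6-joint arm with a two-finger parallel gripper is mounted at the origin on the work surface. World frame = base frame: x ahead of the robot, y to its left, z up, the work surface at z = 0. Lengths are in m, angles in rad, forces in N, time in s.
With the tool pointing down it reaches from about 0.325 to 0.85 m from the base axis. Payload 15.5 kg.
Tool frame: the origin (TCP) lies between the finger pads; the fingertips stand 19 mm ahead of it and the grasp point (between the pads) is the TCP; z points along the fingers, y is the line along which they close (so a half turn about z gives the same grasp; the last joint's range is limited). The gripper opens to 91 mm and grips with 3 to 60 N. Pads are 32 mm wide; open, the fingers measure 118 mm over their backs; the gripper's body (76 mm by 178 mm) begins 60 mm behind the grasp point.
Start: joints at [1.147, 0.494, 1.345, -0, 1.302, -0.096], TCP at [0.202, 0.592, 0.233] pointing down, gripper open.
Joint ranges: [-2.91, 2.91], [-0.82, 2.16], [0.22, 2.67], [-1.22, 4.37], [0.12, 2.79], [-3.08, 3.08]. Speed limits (rad/s): [1.89, 1.89, 2.57, 3.01, 3.01, 3.01].

### API

Orientations are given as a rotation vector (axis times angle).
In Python, from rig import observe, get_image, camera_model, finish_job gives the robot as it stands.
- The arm moves only by the shell command python3 -m jog 'ROWS'. ROWS is JSON, a list of rows, each an object with "turn": the turn, a rotation vector about the world's x, y, z in units of pi/4 rad (1.0 is pi/4 rad), a list of three; "delta_pos": the shift along the world's x, y, z in units of 0.5 m (1.0 is 0.5 m), a list of three; "hand": the opening, from -1 (shut) to 1 (fully open). A call has 1 to 5 rows; each row is the pose to reach, as a shift and turn from the pose commanded when the call began; what a row does not reach only later rows make up. A row lasts 1/12 s, in which the tool goes at most 41.7 mm and 7.16 degrees, less where a joint would pass 70% of its speed; a pose out of reach is approached as far as the arm can. A call with a number of a shift or a turn outside -1 to 1 is refused whole. A call with a gripper value outside its range is refused whole. The fingers move at their own pace and stop on an object; the grip force is fixed at half the most. Time passes only in rows, so rows that repeat a pose let the fingers close. It gives the time, the measured TCP pose, the force, the opening and the grip force at its end, in the units of the state.
- observe(): the state, without advancing time (a new reading comes with each control period).
- get_image(name): name is "side" or "top"; returns the picture (400x640x3 uint8, red, green, blue); there is no depth.
- camera_model(name): a dict with "fx", "fy", "cx", "cy" (pixels), "rvec" (rotation vector, rad) and "tvec" (3), from world to camera coordinates, as OpenCV has them. Camera axes: x right, y down, z forward; pixel columns grow to the right and rows downward; lengths in m; the calibration is good to about 2 mm. A picture is of the moment at which its call begins. camera_model takes no time and is no camera call.
- finish_job(): hands the job in; it is judged then, once.
The state is a dict: "time": time; "joints": joint angles; "qvel": joint speeds; "tau": joint torques, N m; "position": TCP position; "ee_rot": TCP orientation; "ft_force": force on the tool from outside, world axes, zero at the start; "wrist_torque": the same for the moment, N m; "opening": finger opening in m; "grasp_force": force on a finger pad.
Only numpy, scipy, OpenCV 4.12 (cv2) and the standard library are available. Lean on these libraries where they do the work, as an engineer would, in place of code of your own. Each camera call takes 0.05 s, during which the arm holds its last target. There are 200 camera calls.

### The job

Turn the red lever selector on top of the white tester exactly three clicks clockwise (seen from above) from where it stands, without going on to a fourth click, and leave it there. Then take the yellow-headed scanner from its black mat, hold it still and level over the label on the green board, with its red window 4 to 9 cm above the label's middle, for two seconds, and lay it back flat on its mat without dropping it. Leave everything else where it is.

Things in the scene. Friction and masses are not known exactly. Their poses are not given: they have to be found in the camera images.
- selector (a joint): angle of the detented selector on the tester's top, rad, growing clockwise seen from above. 0 is its anticlockwise stop, with a detent there and every 0.5236 rad (30 degrees) up to a stop at 4.19 (8 clicks). It starts in the detent at 0, 1 or 2 clicks. Passing from one detent to the next turned slowly, takes at most about 0.12 N m (about 2.5 N pushed 48 mm from the axis); beyond half a click it falls on into the next detent by itself and stays
- selector_axis (a point): point on the selector's upright axis, half-way up the lever's height, 81 mm above the table. Its frame is the tester's: the tester is a fixed white box 170 x 170 x 60 mm high with the axis at its centre, its top carrying a grey dial 2 mm thick with 9 white ticks, one for each detent. At joint 0 the lever points to +y of this frame; at joint q it points to (sin q, cos q)
- lever_tip (a point): point on the lever's middle line, 55 mm from the axis and half-way up it. The lever is a red bar 14 mm wide that runs out level from a black hub (36 mm across, its top 96 mm above the table) to 62 mm from the axis; its underside is 68 mm and its top 94 mm above the table, white stripe on top. Its sides are flat and upright, so that it can be pushed from behind with shut fingers or pinched from above
- scanner_handle (a point): centre of the loose scanner's grey handle, half-way up, at the scanner's centre of mass; x points to the head, z up. Scanner 170 mm long, 0.11 to 0.22 kg, lying flat on the mat. Handle: 32 mm wide (along y), 34 mm high, from 85 mm behind this point to 30 mm in front; yellow head, 50 mm wide, 40 mm high, from 30 to 85 mm in front. Undersides flush, 17 mm below this point, which is 21 mm above the table at the start
- scanner_window (a point): middle of the scanner's red window, in the underside of the head, 60 mm in front of the handle's centre and 17 mm below it; it looks along -z of the scanner, straight down when the scanner is level; axes as the scanner's
- scanner: the loose scanner as a whole; origin under the handle centre, on its underside; axes as scanner_handle
- mat: fixed black rubber mat, 220 (x) x 100 (y) x 4 mm thick; origin under its centre. The scanner starts near its middle, lengthwise, head towards the mat's +x end
- label (a point): middle of the white bar-coded label (26 x 32 mm) on the green board, 5 mm above the table; x and y along the board's short and long sides
- green_board: loose green circuit board, 70 (x) x 100 (y) x 4 mm with parts up to 13 mm high, lying flat; origin under its centre; not to be shifted
- blue_board: bare blue circuit board without a label, 100 x 70 x 13 mm, bystander; origin under its centre
- spool: bystander: aluminium solder spool, 54 mm across, 38 mm high, upright
- flux_bottle: bystander: white bottle with red cap, 44 mm across, 100 mm high
- mug: bystander: blue mug, 76 mm across, 85 mm high
- parts_bin: bystander: open red bin, 100 x 90 x 50 mm
- screwdriver: bystander: orange-handled screwdriver lying flat
- wrench: bystander: steel wrench lying flat
Not all that is in view belongs to the job. Leave any orange look-alike of the part that bears selector alone. There is more than one size of the scanner; the job needs the smaller.

How it is judged:
On the way, in this order (a step that is already met when the one before it is completed fails the run):
1. the selector rests in the third detent clockwise from its start, with nothing touching it (distance of lever_tip from where it was at the start of the episode between 0.0726 and 0.0827 m and velocity of joint selector between -0.1 and 0.1 rad/s and contact force between each of the fingers, the arm and selector below 0.1 N), for 0.3 s.
2. the label is 30 to 100 mm straight before the scanner's window, within 15 mm of its middle each way; scanner within 10 degrees of level and nearly still, for 1 s (x of label in the frame of scanner_window between -0.015 and 0.015 m and y of label in the frame of scanner_window between -0.015 and 0.015 m and z of label in the frame of scanner_window between -0.1 and -0.03 m and angle between scanner's own z axis and vertical below 0.18 rad and linear speed of scanner below 0.03 m/s), for 1 s.
At the end, for the whole second after the job is handed in: The selector rests in the third detent clockwise from its start (within a quarter click), and the scanner lies flat and still on the mat, its handle centre within 55 mm lengthwise and 40 mm crosswise of the mat's middle (distance of lever_tip from where it was at the start of the episode between 0.0726 and 0.0827 m and velocity of joint selector between -0.1 and 0.1 rad/s and x of scanner_handle in the frame of mat between -0.055 and 0.055 m and y of scanner_handle in the frame of mat between -0.04 and 0.04 m and z of scanner_handle in the frame of mat below 0.026 m and angle between scanner's own z axis and vertical below 0.1 rad and linear speed of scanner below 0.02 m/s); the robot touches nothing.
It fails at once if the selector goes over towards the fourth click (more than 3.6 clicks from its start) (distance of lever_tip from where it was at the start of the episode above 0.089 m).
It fails at once if the scanner is let go in the air, more than 20 mm above its mat (contact force between anything else and scanner below 0.01 N and height (world z) of scanner_handle above 0.041 m).
It fails at once if a circuit board is shifted by more than 10 mm (distance of any of green_board, blue_board from where it was at the start of the episode above 0.01 m).
It fails at once if another bystander is moved by more than 20 mm (distance of any of spool, flux_bottle, mug, parts_bin, screwdriver, wrench from where it was at the start of the episode above 0.02 m).
It also fails if it takes over 64 s, if anything falls off the work surface, if the arm or the gripper's body presses on something with over 40 N, if the wrist force passes 120 N, or if a joint passes its speed limit or range.

## Working session

There is one attempt and no reset: what is moved stays moved. The work goes in short steps, Python scripts to look and compute and a shell command to move; the robot and the scene stay as the last step left them, time stands still between calls to the robot, and variables do not carry over. Pictures are saved under pics/ and viewed, at most 10 in all, crops included, and the job is handed in when it is done.

```bash
mkdir -p pics; cat > h.py <<'E'
import numpy as np,cv2
from rig import observe,get_image,camera_model
def cam(n):
    m=camera_model(n);R=cv2.Rodrigues(np.array(m['rvec'],float))[0];t=np.array(m['tvec'],float)
    return m,R,t
def ray(n,u,v,z):
    m,R,t=cam(n);c=-R.T@t;d=R.T@np.array([(u-m['cx'])/m['fx'],(v-m['cy'])/m['fy'],1])
    return c+d*(z-c[2])/d[2]
def proj(n,p):
    m,R,t=cam(n);q=R@np.array(p,float)+t
    return q[0]/q[2]*m['fx']+m['cx'],q[1]/q[2]*m['fy']+m['cy']
def save(n,f):
    im=get_image(n);cv2.imwrite(f'pics/{f}.png',im[:,:,::-1]);return im
E
python3 - <<'E'
from h import *
s=observe();print({k:np.round(v,3) for k,v in s.items()})
for n in('top','side'):
    save(n,n+'0');m,R,t=cam(n);print(n,m['fx'],-R.T@t,ray(n,320,200,0))
E
```

```text
{'time': np.float64(0.0), 'joints': array([ 1.147,  0.494,  1.346,  0.   ,  1.303, -0.095]), 'qvel': array([-0.001,  0.   ,  0.   , -0.001, -0.001,  0.001]), 'tau': array([ 1.0000e-03, -8.7877e+01, -3.8185e+01,  7.1000e-02,  5.3000e-02,
       -0.0000e+00]), 'position': array([0.202, 0.591, 0.232]), 'ee_rot': array([-5.140e-01, -3.099e+00,  2.000e-03]), 'ft_force': array([-0.547,  0.193,  1.028]), 'wrist_torque': array([ 0.03 , -0.004, -0.005]), 'grasp_force': np.float64(0.0), 'opening': np.float64(0.091)}
top 390.66530959028216 [ 0.42307743 -0.01342737  1.14173055] [ 0.53595441 -0.01701371  0.        ]
side 519.1989526559734 [ 0.35349452 -1.14587269  0.97516495] [0.53891739 0.10059832 0.        ]
```

View pics/top0.png

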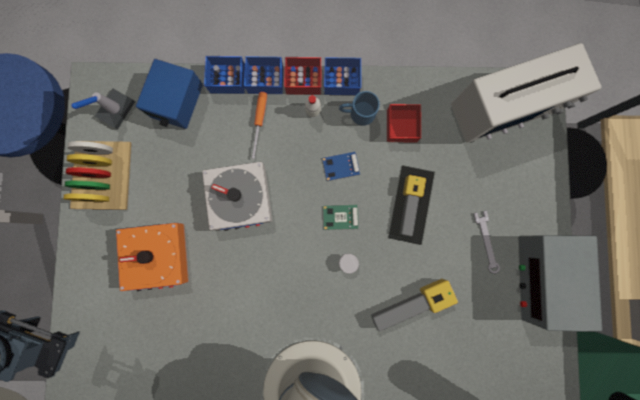

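View pics/side0.png

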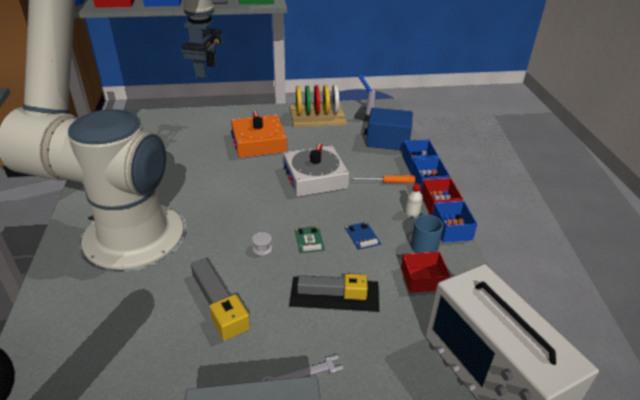

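The top view shows the white tester with its hub at about (234,194) and the lever pointing left to (212,187). The small scanner is on its mat at about (410,205), the green board at (340,217), and the orange look-alike and the large scanner need to be left alone. Next I'll measure with masks.

```bash
python3 - <<'E'
from h import *
im=cv2.imread('pics/top0.png');hsv=cv2.cvtColor(im,cv2.COLOR_BGR2HSV);H,S,V=[hsv[:,:,i].astype(int) for i in range(3)]
def box(mask,x0,y0,x1,y1,z,name,n='top'):
    m=np.zeros(mask.shape,np.uint8);m[y0:y1,x0:x1]=mask[y0:y1,x0:x1]
    cs=cv2.findContours(m,cv2.RETR_EXTERNAL,cv2.CHAIN_APPROX_NONE)[0];c=max(cs,key=cv2.contourArea)
    r=cv2.minAreaRect(c);b=cv2.boxPoints(r);w=np.array([ray(n,*p,z)[:2] for p in b])
    e=np.linalg.norm(np.roll(w,-1,0)-w,axis=1);L=w[1]-w[0] if e[0]>e[1] else w[2]-w[1]
    print(name,'px',np.round(r[0],1),'xy',w.mean(0).round(4),'size',e[:2].round(3),'longdir deg',np.degrees(np.arctan2(L[1],L[0])).round(1))
    return w
box((V>165)&(S<40),195,155,280,240,.06,'tester')
red=((H<8)|(H>172))&(S>110)&(V>80)
box(red,200,170,240,210,.094,'lever')
dark=V<50
box(dark,215,180,250,208,.096,'hub')
box(((H>20)&(H<35)&(S>120)),395,165,440,205,.044,'head')
box(dark,380,155,440,250,.004,'mat')
box((V>85)&(V<140)&(S<40),402,196,420,240,.038,'handle')
box((H>60)&(H<95)&(S>60),315,195,365,235,.004,'green')
box((V>165)&(S<60),331,207,350,226,.005,'label')
a=im[155:237,190:285];b=im[155:250,380:440];c=im[195:237,315:370]
f=lambda a,k:cv2.resize(a,None,fx=k,fy=k,interpolation=cv2.INTER_CUBIC)
o=np.zeros((580,800,3),np.uint8)
for i,(p,k,x,y) in enumerate([(a,4,0,0),(b,6,400,0),(c,6,0,328)]):
    q=f(p,k)[:580-y,:800-x];o[y:y+q.shape[0],x:x+q.shape[1]]=q
cv2.imwrite('pics/crop.png',o)
E
```

```text
tester px [235.8 195. ] xy [0.5414 0.218 ] size [0.17  0.167] longdir deg -81.0
lever px [219.7 188.7] xy [0.5537 0.2547] size [0.014 0.044] longdir deg -111.0
hub px [237.6 197.3] xy [0.5308 0.2052] size [0.023 0.007] longdir deg -33.8
head px [414.5 185.7] xy [ 0.5762 -0.284 ] size [0.062 0.059] longdir deg -9.8
mat px [410.9 204.7] xy [ 0.5263 -0.2831] size [0.214 0.095] longdir deg -10.9
handle px [410.  215.2] xy [ 0.4929 -0.2719] size [0.112 0.03 ] longdir deg -10.2
green px [340.1 216.9] xy [ 0.487  -0.0762] size [0.096 0.067] longdir deg -86.6
label px [340.4 220. ] xy [ 0.4778 -0.0772] size [0.009 0.032] longdir deg -95.6
```

View pics/crop.png

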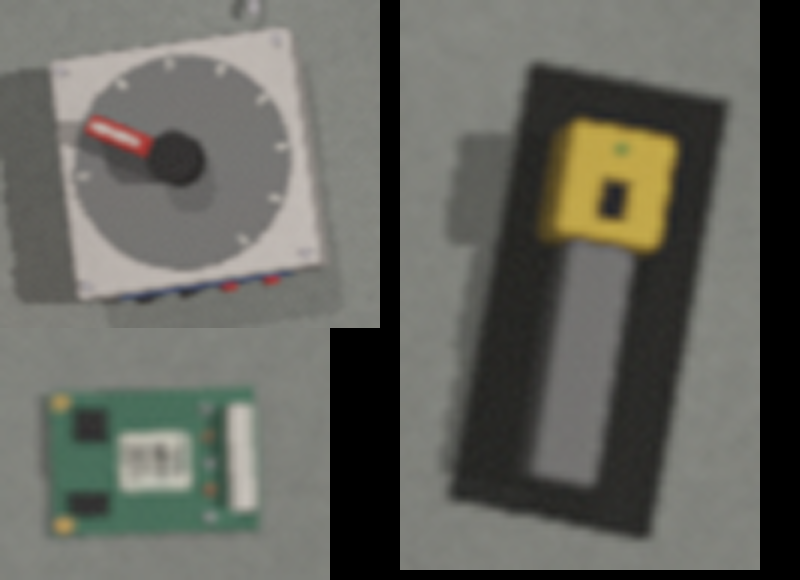

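```bash
python3 - <<'E'
from h import *
from scipy.spatial.transform import Rotation as Ro
print('hub',ray('top',234,194.5,.096));print('label',ray('top',340.8,217.2,.005))
d=np.array([np.cos(-.178),np.sin(-.178),0])
print('handle from head',ray('top',416.2,186,.044)-.0575*d,'from back',ray('top',407.7,235.3,.038)+.085*d)
A=ray('top',234,194.5,.096);t=np.radians(69);print('lever end',proj('top',[A[0]+.062*np.cos(t),A[1]+.062*np.sin(t),.094]),'px side hub',proj('side',A))
s=observe();R=Ro.from_rotvec(s['ee_rot']).as_matrix();print(R.round(3), 'x dir deg',np.degrees(np.arctan2(R[1,0],R[0,0])))
im=cv2.imread('pics/side0.png')
o=cv2.resize(im[130:320,230:400],None,fx=3.1,fy=3.1,interpolation=cv2.INTER_CUBIC);cv2.imwrite('pics/crop2.png',o)
E
```

```text
hub [0.53818083 0.21514796 0.096     ]
label [ 0.48598022 -0.07820686  0.005     ]
handle from head [ 0.51859746 -0.27869639  0.044     ] from back [ 0.51944999 -0.27995933  0.038     ]
lever end (np.float64(213.06079612332428), np.float64(186.1305467187196)) px side hub (np.float64(315.57163040125226), np.float64(153.42372044210148))
[[-0.946  0.323 -0.   ]
 [ 0.323  0.946 -0.001]
 [ 0.    -0.001 -1.   ]] x dir deg 161.16005123997218
```

View pics/crop2.png

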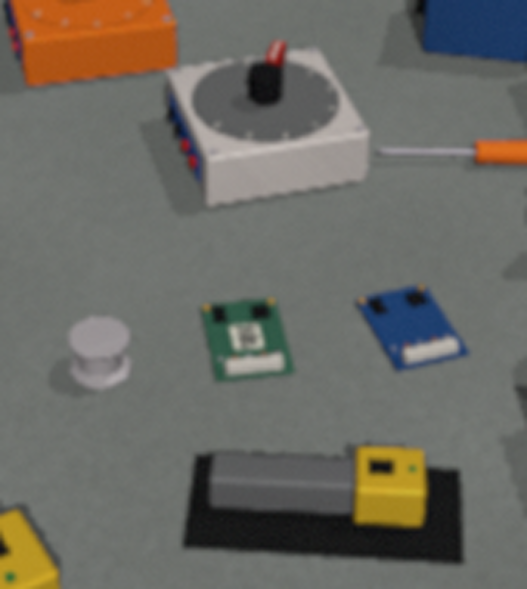

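The side view agrees: the hub top is at about (315,153), and the lever stands at click 1, pointing 69° in the world frame. I'll pinch the lever from above and turn it 90°.

```bash
python3 -m jog '[{"turn":[0,0,-0.15],"delta_pos":[0.06,-0.05,0],"hand":1},{"turn":[0,0,-0.3],"delta_pos":[0.12,-0.11,0],"hand":1},{"turn":[0,0,-0.45],"delta_pos":[0.18,-0.165,0],"hand":1},{"turn":[0,0,-0.6],"delta_pos":[0.24,-0.22,0],"hand":1},{"turn":[0,0,-0.75],"delta_pos":[0.29,-0.27,0],"hand":1}]'; python3 -m jog '[{"turn":[0,0,-0.15],"delta_pos":[0.06,-0.05,0],"hand":1},{"turn":[0,0,-0.3],"delta_pos":[0.12,-0.11,0],"hand":1},{"turn":[0,0,-0.45],"delta_pos":[0.18,-0.165,0],"hand":1},{"turn":[0,0,-0.6],"delta_pos":[0.24,-0.22,0],"hand":1},{"turn":[0,0,-0.75],"delta_pos":[0.29,-0.27,0],"hand":1}]'
```

```text
time: 0.52
position: [0.3482, 0.4547, 0.2327]
ee_rot: [1.4, 2.812, -0.001]
ft_force: [0.5, 0.4, -0.1]
opening: 0.0913
grasp_force: 0.0
time: 0.93
position: [0.4935, 0.3195, 0.2327]
ee_rot: [2.157, 2.284, -0.0]
ft_force: [0.3, 1.2, -0.1]
opening: 0.0915
grasp_force: 0.0
```

```bash
python3 -m jog '[{"turn":[0,0,-0.15],"delta_pos":[0.04,-0.035,-0.04],"hand":1},{"turn":[0,0,-0.3],"delta_pos":[0.08,-0.07,-0.09],"hand":1},{"turn":[0,0,-0.45],"delta_pos":[0.12,-0.105,-0.14],"hand":1},{"turn":[0,0,-0.54],"delta_pos":[0.126,-0.112,-0.18],"hand":1},{"turn":[0,0,-0.54],"delta_pos":[0.126,-0.112,-0.18],"hand":1}]'; python3 - <<'E'
from h import *
s=observe();print(s['position'],np.degrees(2*np.arctan2(s['ee_rot'][1],s['ee_rot'][0])),s['joints'])
a=save('side','s1')[100:230,240:380];b=save('top','t1')[140:250,170:290]
o=np.hstack([cv2.resize(x,(400,400),interpolation=cv2.INTER_CUBIC) for x in(a,b)]);cv2.imwrite('pics/c3.png',o[:,:,::-1])
E
```

```text
time: 1.35
position: [0.5539, 0.2633, 0.1388]
ee_rot: [-2.588, -1.779, 0.01]
ft_force: [-1.0, 0.2, -0.6]
opening: 0.0913
grasp_force: 0.0
[0.55388141 0.26327376 0.13879365] -290.98655270587506 [ 3.46475342e-01  5.80160097e-01  1.47488500e+00 -2.05308819e-04
  1.09279818e+00  7.12854798e-01]
```

View pics/c3.png

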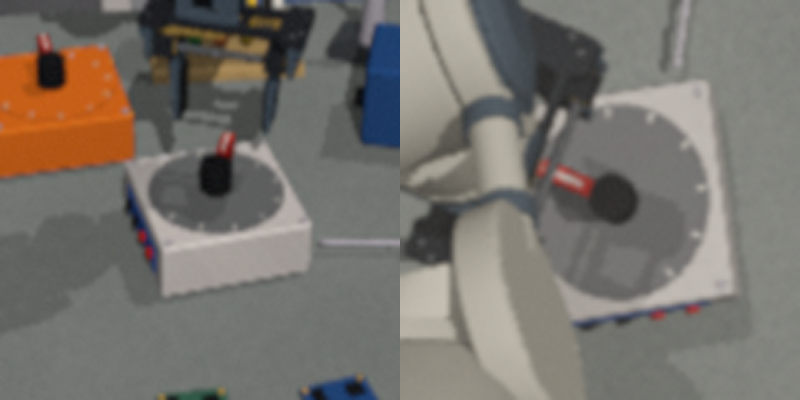

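The open fingers straddle the lever, seen in the side crop at (225,145). I'll go down and close.

```bash
python3 -m jog '[{"turn":[0,0,0],"delta_pos":[0,0,-0.04],"hand":1},{"turn":[0,0,0],"delta_pos":[0,0,-0.08],"hand":1},{"turn":[0,0,0],"delta_pos":[0,0,-0.096],"hand":1},{"turn":[0,0,0],"delta_pos":[0,0,-0.096],"hand":0.2},{"turn":[0,0,0],"delta_pos":[0,0,-0.096],"hand":-0.3}]';python3 -m jog '[{"turn":[0,0,0],"delta_pos":[0,0,0],"hand":-0.5},{"turn":[0,0,0],"delta_pos":[0,0,0],"hand":-1},{"turn":[0,0,0],"delta_pos":[0,0,0],"hand":-1},{"turn":[0,0,0],"delta_pos":[0,0,0],"hand":-1},{"turn":[0,0,0],"delta_pos":[0,0,0],"hand":-1}]'
```

```text
time: 1.87
position: [0.5549, 0.2662, 0.0961]
ee_rot: [2.582, 1.79, 0.001]
ft_force: [-0.2, -0.3, -0.1]
opening: 0.081
grasp_force: 0.0
time: 2.28
position: [0.555, 0.2655, 0.0953]
ee_rot: [2.583, 1.788, 0.001]
ft_force: [-0.1, -0.6, 0.3]
opening: 0.0476
grasp_force: 0.0
```

```bash
python3 -m jog '[{"turn":[0,0,0],"delta_pos":[0,0,-0.004],"hand":-1},{"turn":[0,0,0],"delta_pos":[0,0,-0.004],"hand":-1},{"turn":[0,0,0],"delta_pos":[0,0,-0.004],"hand":-1},{"turn":[0,0,0],"delta_pos":[0,0,-0.004],"hand":-1},{"turn":[0,0,0],"delta_pos":[0,0,-0.004],"hand":-1}]'; python3 -m jog '[{"turn":[0,0,0],"delta_pos":[0,0,0],"hand":-1},{"turn":[0,0,0],"delta_pos":[0,0,0],"hand":-1}]'
```

```text
time: 2.7
position: [0.5551, 0.2655, 0.0929]
ee_rot: [2.583, 1.788, 0.001]
ft_force: [5.4, -3.1, -2.2]
opening: 0.0145
grasp_force: 30.3
time: 2.87
position: [0.5559, 0.2653, 0.093]
ee_rot: [2.582, 1.787, 0.002]
ft_force: [6.9, -4.9, -4.3]
opening: 0.0137
grasp_force: 29.9
```

```bash
python3 -m jog '[{"turn":[0,0,-0.133],"delta_pos":[0.0103,-0.0045,0],"hand":-1},{"turn":[0,0,-0.267],"delta_pos":[0.02,-0.01,0],"hand":-1},{"turn":[0,0,-0.4],"delta_pos":[0.029,-0.0165,0],"hand":-1},{"turn":[0,0,-0.533],"delta_pos":[0.0375,-0.024,0],"hand":-1},{"turn":[0,0,-0.667],"delta_pos":[0.045,-0.032,0],"hand":-1}]'; python3 -m jog '[{"turn":[0,0,0],"delta_pos":[0,0,0],"hand":-1}]'
```

```text
time: 3.28
position: [0.5767, 0.2503, 0.0928]
ee_rot: [-2.959, -1.049, 0.001]
ft_force: [-8.0, 10.3, 2.6]
opening: 0.014
grasp_force: 30.0
time: 3.37
position: [0.5769, 0.2501, 0.0928]
ee_rot: [-2.961, -1.044, 0.001]
ft_force: [-6.6, 12.3, 2.9]
opening: 0.014
grasp_force: 30.0
```

```bash
python3 -m jog '[{"turn":[0,0,-0.133],"delta_pos":[0.0067,-0.009,0],"hand":-1},{"turn":[0,0,-0.267],"delta_pos":[0.0123,-0.0186,0],"hand":-1},{"turn":[0,0,-0.4],"delta_pos":[0.017,-0.029,0],"hand":-1},{"turn":[0,0,-0.533],"delta_pos":[0.0205,-0.0394,0],"hand":-1},{"turn":[0,0,-0.667],"delta_pos":[0.023,-0.05,0],"hand":-1}]'; python3 -m jog '[{"turn":[0,0,0],"delta_pos":[0,0,0],"hand":-1}]'
```

```text
time: 3.78
position: [0.5873, 0.2262, 0.0927]
ee_rot: [-3.129, -0.246, 0.004]
ft_force: [-12.8, 18.8, 3.4]
opening: 0.0141
grasp_force: 30.1
time: 3.87
position: [0.5873, 0.2257, 0.0927]
ee_rot: [-3.129, -0.241, 0.004]
ft_force: [-9.7, 19.0, 2.8]
opening: 0.0145
grasp_force: 30.1
```

```bash
python3 -m jog '[{"turn":[0,0,-0.133],"delta_pos":[0.0013,-0.011,0],"hand":-1},{"turn":[0,0,-0.267],"delta_pos":[0.0014,-0.0223,0],"hand":-1},{"turn":[0,0,-0.4],"delta_pos":[0,-0.0334,0],"hand":-1},{"turn":[0,0,-0.533],"delta_pos":[-0.002,-0.0444,0],"hand":-1},{"turn":[0,0,-0.667],"delta_pos":[-0.0053,-0.055,0],"hand":-1}]'; python3 -m jog '[{"turn":[0,0,0],"delta_pos":[0,0,0],"hand":-1}]'
```

```text
time: 4.28
position: [0.5835, 0.1994, 0.0925]
ee_rot: [-3.086, 0.573, 0.008]
ft_force: [-17.5, 29.6, 3.1]
opening: 0.016
grasp_force: 29.4
time: 4.37
position: [0.5833, 0.1991, 0.0925]
ee_rot: [-3.085, 0.577, 0.009]
ft_force: [-14.6, 28.1, 3.7]
opening: 0.0157
grasp_force: 29.4
```

```bash
python3 -m jog '[{"turn":[0,0,0],"delta_pos":[0,0,0],"hand":-0.2},{"turn":[0,0,0],"delta_pos":[0,0,0],"hand":0.2},{"turn":[0,0,0],"delta_pos":[0,0,0],"hand":0.2},{"turn":[0,0,0],"delta_pos":[0,0,0],"hand":0.2},{"turn":[0,0,0],"delta_pos":[0,0,0],"hand":0.2}]'; python3 -m jog '[{"turn":[0,0,0],"delta_pos":[0,0,0.05],"hand":0.2},{"turn":[0,0,0],"delta_pos":[0,0,0.12],"hand":0.2},{"turn":[0,0,0],"delta_pos":[0,-0.06,0.18],"hand":0.6},{"turn":[0,0,0],"delta_pos":[0,-0.14,0.2],"hand":1},{"turn":[0,0,0],"delta_pos":[0,-0.22,0.2],"hand":1}]';python3 -m jog '[{"turn":[0,0,0],"delta_pos":[0,-0.08,0],"hand":1},{"turn":[0,0,0],"delta_pos":[0,-0.16,0],"hand":1},{"turn":[0,0,0],"delta_pos":[0,-0.24,0],"hand":1},{"turn":[0,0,0],"delta_pos":[0,-0.32,0],"hand":1},{"turn":[0,0,0],"delta_pos":[0,-0.4,0],"hand":1}]'
python3 - <<'E'
from h import *
s=observe();print(s['position'])
a=save('side','s2')[100:230,240:380];b=save('top','t2')[140:250,170:290]
o=np.hstack([cv2.resize(x,(400,400),interpolation=cv2.INTER_CUBIC) for x in(a,b)]);cv2.imwrite('pics/c4.png',o[:,:,::-1])
E
```

```text
time: 4.78
position: [0.5863, 0.1969, 0.0929]
ee_rot: [3.09, -0.564, 0.0]
ft_force: [0.4, -0.3, 0.1]
opening: 0.0458
grasp_force: 0.0
time: 5.2
position: [0.5876, 0.0864, 0.1962]
ee_rot: [-3.09, 0.561, -0.008]
ft_force: [1.1, -0.6, -0.7]
opening: 0.0722
grasp_force: 0.0
time: 5.62
position: [0.5858, -0.1151, 0.193]
ee_rot: [3.09, -0.564, 0.0]
ft_force: [0.9, 0.0, -0.0]
opening: 0.0909
grasp_force: 0.0
[ 0.58580552 -0.11511504  0.19304653]
```

View pics/c4.png

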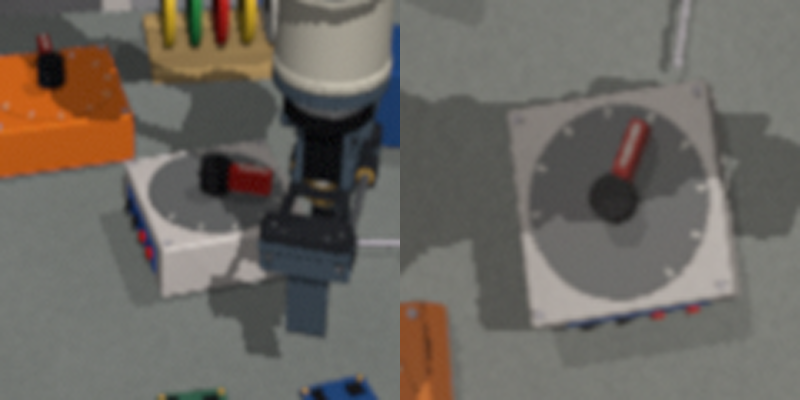

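The lever now stands three ticks clockwise: the top crop shows four ticks free before it, and it started with one. On to the scanner.

```bash
python3 -m jog '[{"turn":[0,0,0.06],"delta_pos":[-0.03,-0.07,0],"hand":1},{"turn":[0,0,0.12],"delta_pos":[-0.06,-0.14,0],"hand":1},{"turn":[0,0,0.18],"delta_pos":[-0.09,-0.21,-0.02],"hand":1},{"turn":[0,0,0.23],"delta_pos":[-0.12,-0.28,-0.05],"hand":1},{"turn":[0,0,0.23],"delta_pos":[-0.134,-0.327,-0.1],"hand":1}]'; python3 -m jog '[{"turn":[0,0,0],"delta_pos":[0,0,-0.05],"hand":1},{"turn":[0,0,0],"delta_pos":[0,0,-0.06],"hand":1},{"turn":[0,0,0],"delta_pos":[0,0,-0.06],"hand":1},{"turn":[0,0,0],"delta_pos":[0,0,-0.06],"hand":1}]'
python3 - <<'E'
from h import *
s=observe();print(s['position'],np.degrees(2*np.arctan2(s['ee_rot'][1],s['ee_rot'][0])),s['joints'])
a=save('side','s3')[230:340,260:420];b=save('top','t3')[150:260,360:480]
o=np.hstack([cv2.resize(x,(400,400),interpolation=cv2.INTER_CUBIC) for x in(a,b)]);cv2.imwrite('pics/c5.png',o[:,:,::-1])
E
```

```text
time: 6.13
position: [0.5186, -0.2796, 0.1442]
ee_rot: [3.127, -0.28, 0.005]
ft_force: [1.6, 0.1, 0.3]
opening: 0.0914
grasp_force: 0.0
time: 6.47
position: [0.5197, -0.2758, 0.1136]
ee_rot: [-3.129, 0.282, -0.0]
ft_force: [-0.3, 0.2, 0.1]
opening: 0.0912
grasp_force: 0.0
[ 0.51970884 -0.27579965  0.11363316] 349.7136017023978 [-5.89436444e-01  5.80439325e-01  1.56679421e+00  1.52788067e-04
  9.94297251e-01  1.16080812e+00]
```

View pics/c5.png

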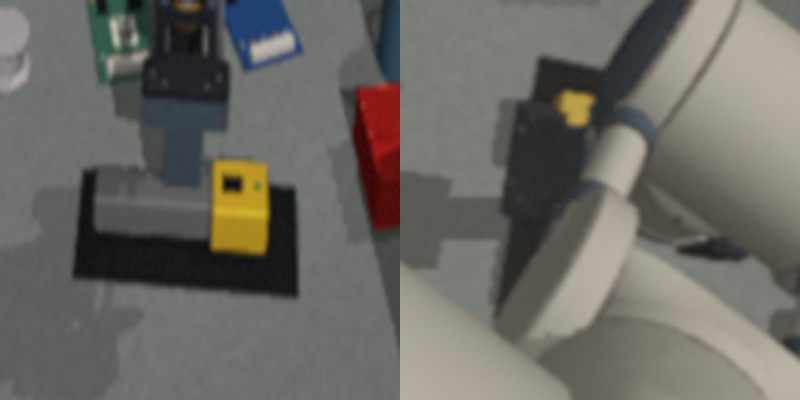

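The gripper stands over the handle and lined up with it, so I'll descend and grip.

```bash
python3 -m jog '[{"turn":[0,0,0],"delta_pos":[0,-0.005,-0.05],"hand":1},{"turn":[0,0,0],"delta_pos":[0,-0.005,-0.1],"hand":1},{"turn":[0,0,0],"delta_pos":[0,-0.005,-0.14],"hand":1},{"turn":[0,0,0],"delta_pos":[0,-0.005,-0.17],"hand":1},{"turn":[0,0,0],"delta_pos":[0,-0.005,-0.17],"hand":0.2}]'; python3 -m jog '[{"turn":[0,0,0],"delta_pos":[0,0,0],"hand":0},{"turn":[0,0,0],"delta_pos":[0,0,0],"hand":-0.3},{"turn":[0,0,0],"delta_pos":[0,0,0],"hand":-1},{"turn":[0,0,0],"delta_pos":[0,0,0],"hand":-1},{"turn":[0,0,0],"delta_pos":[0,0,0],"hand":-1}]';python3 -m jog '[{"turn":[0,0,0],"delta_pos":[0,0,0],"hand":-1},{"turn":[0,0,0],"delta_pos":[0,0,0],"hand":-1},{"turn":[0,0,0],"delta_pos":[0,0,0],"hand":-1}]'
```

```text
time: 6.98
position: [0.5188, -0.2779, 0.0266]
ee_rot: [-3.128, 0.281, 0.003]
ft_force: [-0.8, 0.7, -0.6]
opening: 0.0871
grasp_force: 0.0
time: 7.4
position: [0.5196, -0.2792, 0.0288]
ee_rot: [3.128, -0.283, 0.002]
ft_force: [-0.2, 0.3, -0.2]
opening: 0.054
grasp_force: 0.0
time: 7.65
position: [0.5192, -0.279, 0.028]
ee_rot: [-3.129, 0.283, -0.0]
ft_force: [-0.2, 1.1, 1.2]
opening: 0.034
grasp_force: 0.5
```

```bash
python3 -m jog '[{"turn":[0,0,0],"delta_pos":[0,0,0],"hand":-1},{"turn":[0,0,0],"delta_pos":[0,0,0],"hand":-1},{"turn":[0,0,0],"delta_pos":[0,0,0.01],"hand":-1},{"turn":[0,0,0],"delta_pos":[0,0,0.03],"hand":-1},{"turn":[0,0,0],"delta_pos":[0,0,0.06],"hand":-1}]'; python3 -m jog '[{"turn":[0,0,0],"delta_pos":[0,0,0.03],"hand":-1},{"turn":[0,0,0],"delta_pos":[0,0,0.06],"hand":-1},{"turn":[0,0,0],"delta_pos":[0,0,0.09],"hand":-1},{"turn":[0,0,0],"delta_pos":[0,0,0.1],"hand":-1},{"turn":[0,0,0],"delta_pos":[0,0,0.1],"hand":-1}]'
```

```text
time: 8.07
position: [0.5186, -0.2786, 0.0579]
ee_rot: [-3.128, 0.283, 0.003]
ft_force: [-0.9, -0.5, -1.8]
opening: 0.0323
grasp_force: 30.0
time: 8.48
position: [0.5198, -0.2794, 0.1096]
ee_rot: [3.128, -0.283, 0.004]
ft_force: [-0.6, -0.3, -0.7]
opening: 0.0321
grasp_force: 30.0
```

```bash
python3 -m jog '[{"turn":[0,0,0],"delta_pos":[-0.01,0.03,0],"hand":-1},{"turn":[0,0,0],"delta_pos":[-0.03,0.07,0],"hand":-1},{"turn":[0,0,0],"delta_pos":[-0.05,0.12,0],"hand":-1},{"turn":[0,0,0],"delta_pos":[-0.07,0.17,0],"hand":-1},{"turn":[0,0,0],"delta_pos":[-0.09,0.22,0],"hand":-1}]'; python3 -m jog '[{"turn":[0,0,0],"delta_pos":[-0.02,0.05,0],"hand":-1},{"turn":[0,0,0],"delta_pos":[-0.04,0.1,0],"hand":-1},{"turn":[0,0,0],"delta_pos":[-0.065,0.15,-0.01],"hand":-1},{"turn":[0,0,0],"delta_pos":[-0.085,0.185,-0.02],"hand":-1},{"turn":[0,0,0],"delta_pos":[-0.095,0.204,-0.026],"hand":-1}]'; python3 -m jog '[{"turn":[0,0,0],"delta_pos":[0,0,0],"hand":-1},{"turn":[0,0,0],"delta_pos":[0,0,0],"hand":-1}]'
python3 - <<'E'
from h import *
s=observe();print(s['position'])
a=save('side','s4')[180:300,240:400];b=save('top','t4')[150:270,280:420]
o=np.hstack([cv2.resize(x,(400,400),interpolation=cv2.INTER_CUBIC) for x in(a,b)]);cv2.imwrite('pics/c6.png',o[:,:,::-1])
for n in('side','top'):
    im=cv2.imread(f'pics/{n[0]}4.png');h=cv2.cvtColor(im,cv2.COLOR_BGR2HSV)
    m=cv2.inRange(h,(20,120,60),(35,255,255))
    for c in cv2.findContours(m,0,1)[0]:
        if cv2.contourArea(c)>30: print(n,cv2.boundingRect(c))
d=np.array([.9836,-.1805]);L=np.array([.486,-.078]);e=np.array([.1805,.9836])
for zz in(.110,.070):
  for f,l in((-30,-25),(-30,25),(25,25),(25,-25)):
    p=L+d*f/1e3+e*l/1e3;print(zz,f,l,[np.round(proj(n,[*p,zz]),1) for n in('side','top')])
E
```

```text
time: 8.9
position: [0.4731, -0.1678, 0.1072]
ee_rot: [-3.128, 0.284, 0.002]
ft_force: [-0.0, 0.7, -1.7]
opening: 0.0313
grasp_force: 30.0
time: 9.32
position: [0.4244, -0.065, 0.0941]
ee_rot: [-3.128, 0.281, 0.004]
ft_force: [-0.7, 0.1, -1.2]
opening: 0.0322
grasp_force: 30.0
time: 9.48
position: [0.4269, -0.0671, 0.0947]
ee_rot: [3.129, -0.282, -0.0]
ft_force: [1.5, 0.6, -2.0]
opening: 0.0321
grasp_force: 30.0
[ 0.42689202 -0.06708158  0.09470864]
side (210, 294, 40, 46)
side (298, 204, 21, 24)
side (322, 85, 9, 30)
top (421, 280, 36, 33)
top (64, 193, 46, 9)
top (67, 153, 45, 14)
0.11 -30 -25 [array([297.9, 214.9]), array([350.2, 228. ])]
0.11 -30 25 [array([299.5, 203.2]), array([331.6, 224.3])]
0.11 25 25 [array([319.8, 204.1]), array([335.5, 204. ])]
0.11 25 -25 [array([318.9, 215.9]), array([354. , 207.6])]
0.07 -30 -25 [array([298. , 226.5]), array([349. , 228.4])]
0.07 -30 25 [array([299.5, 214.6]), array([331.1, 224.9])]
0.07 25 25 [array([319.5, 215.6]), array([334.9, 205.2])]
0.07 25 -25 [array([318.6, 227.5]), array([352.7, 208.8])]
```

View pics/c6.png

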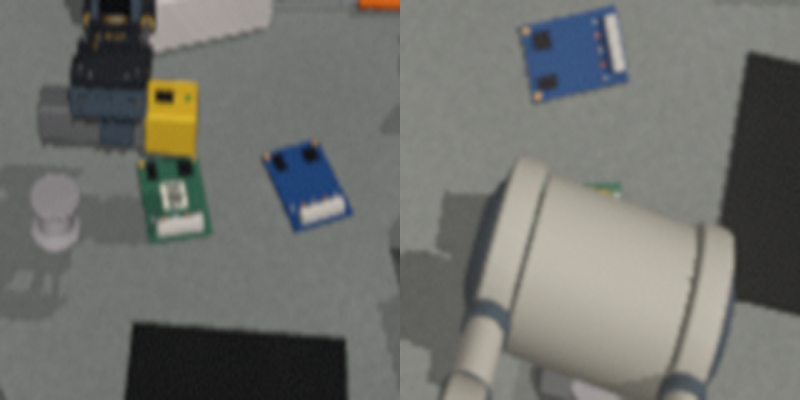

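In the side view the head covers columns 298–319 and rows 204–228, as predicted for a window over the label. Now hold.

```bash
python3 -c "
from h import *
print(ray('side',308.9,238.3,.005))"
python3 -m jog '[{"turn":[0,0,0],"delta_pos":[0,0,0],"hand":-1},{"turn":[0,0,0],"delta_pos":[0,0,0],"hand":-1},{"turn":[0,0,0],"delta_pos":[0,0,0],"hand":-1},{"turn":[0,0,0],"delta_pos":[0,0,0],"hand":-1},{"turn":[0,0,0],"delta_pos":[0,0,0],"hand":-1}]' >/dev/null
python3 -m jog '[{"turn":[0,0,0],"delta_pos":[0,0,0],"hand":-1},{"turn":[0,0,0],"delta_pos":[0,0,0],"hand":-1},{"turn":[0,0,0],"delta_pos":[0,0,0],"hand":-1},{"turn":[0,0,0],"delta_pos":[0,0,0],"hand":-1},{"turn":[0,0,0],"delta_pos":[0,0,0],"hand":-1}]' >/dev/null
python3 -m jog '[{"turn":[0,0,0],"delta_pos":[0,0,0],"hand":-1},{"turn":[0,0,0],"delta_pos":[0,0,0],"hand":-1},{"turn":[0,0,0],"delta_pos":[0,0,0],"hand":-1},{"turn":[0,0,0],"delta_pos":[0,0,0],"hand":-1},{"turn":[0,0,0],"delta_pos":[0,0,0],"hand":-1}]' >/dev/null
python3 -m jog '[{"turn":[0,0,0],"delta_pos":[0,0,0],"hand":-1},{"turn":[0,0,0],"delta_pos":[0,0,0],"hand":-1},{"turn":[0,0,0],"delta_pos":[0,0,0],"hand":-1},{"turn":[0,0,0],"delta_pos":[0,0,0],"hand":-1},{"turn":[0,0,0],"delta_pos":[0,0,0],"hand":-1}]' >/dev/null
python3 -m jog '[{"turn":[0,0,0],"delta_pos":[0,0,0],"hand":-1},{"turn":[0,0,0],"delta_pos":[0,0,0],"hand":-1},{"turn":[0,0,0],"delta_pos":[0,0,0],"hand":-1},{"turn":[0,0,0],"delta_pos":[0,0,0],"hand":-1},{"turn":[0,0,0],"delta_pos":[0,0,0],"hand":-1}]' >/dev/null
python3 -m jog '[{"turn":[0,0,0],"delta_pos":[0,0,0],"hand":-1},{"turn":[0,0,0],"delta_pos":[0,0,0],"hand":-1},{"turn":[0,0,0],"delta_pos":[0,0,0],"hand":-1},{"turn":[0,0,0],"delta_pos":[0,0,0],"hand":-1},{"turn":[0,0,0],"delta_pos":[0,0,0],"hand":-1}]'
```

```text
[ 0.4842407  -0.07540915  0.005     ]
time: 12.08
position: [0.4267, -0.067, 0.0949]
ee_rot: [-3.129, 0.283, -0.0]
ft_force: [0.6, 0.2, -1.4]
opening: 0.0319
grasp_force: 30.0
```

```bash
python3 -m jog '[{"turn":[0,0,0],"delta_pos":[0.01,-0.03,0.01],"hand":-1},{"turn":[0,0,0],"delta_pos":[0.03,-0.07,0.026],"hand":-1},{"turn":[0,0,0],"delta_pos":[0.05,-0.12,0.026],"hand":-1},{"turn":[0,0,0],"delta_pos":[0.07,-0.17,0.026],"hand":-1},{"turn":[0,0,0],"delta_pos":[0.09,-0.22,0.026],"hand":-1}]'; python3 -m jog '[{"turn":[0,0,0],"delta_pos":[0.02,-0.05,0],"hand":-1},{"turn":[0,0,0],"delta_pos":[0.04,-0.1,0],"hand":-1},{"turn":[0,0,0],"delta_pos":[0.065,-0.15,0],"hand":-1},{"turn":[0,0,0],"delta_pos":[0.085,-0.185,0],"hand":-1},{"turn":[0,0,0],"delta_pos":[0.095,-0.204,0],"hand":-1}]'; python3 -m jog '[{"turn":[0,0,0],"delta_pos":[0,0,-0.03],"hand":-1},{"turn":[0,0,0],"delta_pos":[0,0,-0.06],"hand":-1},{"turn":[0,0,0],"delta_pos":[0,0,-0.09],"hand":-1},{"turn":[0,0,0],"delta_pos":[0,0,-0.12],"hand":-1},{"turn":[0,0,0],"delta_pos":[0,0,-0.14],"hand":-1}]'; python3 -m jog '[{"turn":[0,0,0],"delta_pos":[0,0,-0.01],"hand":-1},{"turn":[0,0,0],"delta_pos":[0,0,-0.01],"hand":-1},{"turn":[0,0,0],"delta_pos":[0,0,-0.01],"hand":-1}]'
```

```text
time: 12.5
position: [0.472, -0.1781, 0.1081]
ee_rot: [3.129, -0.283, 0.0]
ft_force: [0.2, 0.0, -1.3]
opening: 0.0319
grasp_force: 30.0
time: 12.92
position: [0.5202, -0.2813, 0.1078]
ee_rot: [3.128, -0.285, 0.002]
ft_force: [-0.3, 0.2, -2.6]
opening: 0.0315
grasp_force: 30.0
time: 13.33
position: [0.5184, -0.2781, 0.0365]
ee_rot: [-3.128, 0.282, 0.003]
ft_force: [-0.2, 1.1, -2.5]
opening: 0.032
grasp_force: 30.0
time: 13.58
position: [0.5192, -0.2789, 0.0332]
ee_rot: [3.129, -0.283, 0.0]
ft_force: [-0.1, -0.0, -1.6]
opening: 0.0318
grasp_force: 30.0
```

```bash
python3 -m jog '[{"turn":[0,0,0],"delta_pos":[0,0,-0.004],"hand":-1},{"turn":[0,0,0],"delta_pos":[0,0,-0.008],"hand":-1},{"turn":[0,0,0],"delta_pos":[0,0,-0.011],"hand":-1},{"turn":[0,0,0],"delta_pos":[0,0,-0.011],"hand":-1},{"turn":[0,0,0],"delta_pos":[0,0,-0.011],"hand":-1}]'
```

```text
time: 14.0
position: [0.5194, -0.2791, 0.0279]
ee_rot: [3.128, -0.283, 0.001]
ft_force: [-0.8, 0.5, 5.4]
opening: 0.0321
grasp_force: 30.0
```

The scanner is touching the mat (vertical force now positive), so I'll release and retreat.

```bash
python3 -m jog '[{"turn":[0,0,0],"delta_pos":[0,0,0],"hand":-0.2},{"turn":[0,0,0],"delta_pos":[0,0,0],"hand":0.2},{"turn":[0,0,0],"delta_pos":[0,0,0],"hand":0.5},{"turn":[0,0,0],"delta_pos":[0,0,0],"hand":0.8},{"turn":[0,0,0],"delta_pos":[0,0,0],"hand":1}]';python3 -m jog '[{"turn":[0,0,0],"delta_pos":[0,0,0],"hand":1},{"turn":[0,0,0],"delta_pos":[0,0,0],"hand":1},{"turn":[0,0,0],"delta_pos":[0,0,0],"hand":1},{"turn":[0,0,0],"delta_pos":[0,0,0.05],"hand":1},{"turn":[0,0,0],"delta_pos":[0,0,0.12],"hand":1}]'; python3 -m jog '[{"turn":[0,0,0],"delta_pos":[0,0,0.08],"hand":1},{"turn":[0,0,0],"delta_pos":[0,0,0.16],"hand":1},{"turn":[0,0,0],"delta_pos":[0,0,0.24],"hand":1},{"turn":[0,0,0],"delta_pos":[0,0,0.3],"hand":1},{"turn":[0,0,0],"delta_pos":[0,0,0.3],"hand":1}]'
python3 - <<'E'
from h import *
s=observe();print(s['position'],s['qvel'].round(3) if hasattr(s['qvel'],'round') else s['qvel'])
save('side','s5');save('top','t5')
a=cv2.imread('pics/s5.png');b=cv2.imread('pics/t5.png')[140:250,170:290]
o=np.zeros((550,640,3),np.uint8);o[:300]=a[100:400];o[300:,:272]=cv2.resize(b,(272,250));cv2.imwrite('pics/c7.png',o)
E
```

```text
time: 14.42
position: [0.5191, -0.279, 0.0274]
ee_rot: [-3.129, 0.283, 0.0]
ft_force: [0.6, 0.4, 0.4]
opening: 0.0602
grasp_force: 0.0
time: 14.83
position: [0.5175, -0.2779, 0.0856]
ee_rot: [-3.126, 0.283, 0.008]
ft_force: [-0.2, -0.6, -0.3]
opening: 0.0911
grasp_force: 0.0
time: 15.25
position: [0.5214, -0.2804, 0.244]
ee_rot: [3.124, -0.282, 0.013]
ft_force: [1.9, -0.2, 0.7]
opening: 0.0913
grasp_force: 0.0
[ 0.52136543 -0.28040309  0.24400199] [-0.002  0.063  0.087  0.    -0.109 -0.001]
```

View pics/c7.png

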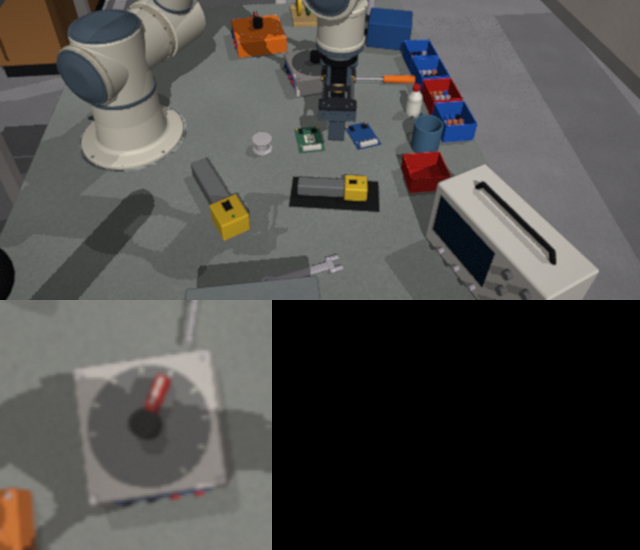

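The scanner lies flat on its mat at about (335,187), the lever is still in its third detent, and everything else is in place. I'll hand the job in.

```bash
python3 -m jog '[{"turn":[0,0,0],"delta_pos":[0,0,0],"hand":1},{"turn":[0,0,0],"delta_pos":[0,0,0],"hand":1},{"turn":[0,0,0],"delta_pos":[0,0,0],"hand":1}]'; python3 -c "from rig import finish_job;print(finish_job())"
```

```text
time: 15.6
position: [0.5187, -0.2786, 0.2361]
ee_rot: [-3.128, 0.283, 0.003]
ft_force: [0.5, 0.0, -0.5]
opening: 0.0917
grasp_force: 0.0
the job is handed in; nothing more can be done
None
```

The job is handed in at 15.6 s: the selector is three clicks clockwise from its start, the scanner was held over the label for about 2.6 s and is back flat on its mat, and nothing else was seen to move; `finish_job()` returned no verdict.

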